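# Fetch the cedar block from the deep box with the boot hook

### The arm

A 7-joint arm with a two-finger parallel gripper is mounted at the origin on the work surface. World frame = base frame: x ahead of the robot, y to its left, z up, the work surface at z = 0. Lengths are in m, angles in rad, forces in N, time in s.
With the tool pointing down it reaches from about 0.35 to 0.775 m from the base axis. Payload 3.1 kg.
Tool frame: the origin (TCP) lies midway between the tips of the shut fingers; the grasp point (between the pads) lies 19 mm behind it; z points along the fingers, y is the line along which they close (so a half turn about z gives the same grasp; the last joint's range is limited). The gripper opens to 85 mm and grips with 20 to 120 N. Pads are 22 mm wide; open, the fingers measure 114 mm over their backs; the gripper's body (76 mm by 85 mm) begins 54 mm behind the grasp point. The pads swing forward as they close: fully open they stand 13 mm farther back than shut.
Start: joints at [1.3, 0.311, 0.014, 1.512, -0.004, 1.319, -0.027], TCP at [0.125, -0.536, 0.231] pointing down, gripper open.
Joint ranges: [-2.7, 2.7], [-0.3, 1.91], [-1.27, 1.3], [0.12, 2.57], [-1.44, 4.58], [0.2, 2.03], [-3.05, 3.05]. Speed limits (rad/s): [2.79, 2.79, 3.14, 3.14, 3.14, 3.14, 3.14].

### API

Orientations are given as a unit quaternion [w, x, y, z].
In Python, from bench import arm gives the robot as it stands. The module is installed in compiled form; this text tells all that it offers.
- The arm moves only by the shell command python3 -m crank 'ROWS' [FORCE]. ROWS is JSON, a list of rows, each an object with "claw": the closure, from -1 (fully open) to 1 (shut), so that 0 is half open; "translation": the shift along the tool's x, y, z in cm, a list of three; "dr": the turn, a rotation vector about the tool's x, y, z in rad, a list of three. In form: [{"claw": claw, "translation": [x, y, z], "dr": [ax, ay, az]}, ...]. A call has 1 to 20 rows; each row shifts and turns the commanded pose from where the row before left it, along the tool's axes as they then stand; what a row does not reach is not made up. A row lasts 1/12 s, in which the tool goes at most 41.7 mm and 7.16 degrees, less where a joint would pass 70% of its speed; a pose out of reach is approached as far as the arm can. A call is refused whole if a number of a shift passes 4.17 or a number of a turn 0.125, either way. A call with a gripper value outside its range is refused whole. The fingers move at their own pace and stop on an object; FORCE is the grip in N (left out, the last holds). Time passes only in rows, so rows that do not move let the fingers close. It gives the time, the measured TCP pose, the force, the opening and the grip force at its end, in the units of the state.
- arm.observe(): the state, without advancing time (a new reading comes with each control period).
- arm.snapshot(name): name is "side" or "top"; returns the picture (480x640x3 uint8, blue, green, red); there is no depth.
- arm.camera_model(name): a dict with "vfov" (degrees; the focal length in pixels is half the picture's height over the tangent of half this angle, whatever the lens; pixels are square), "cx", "cy" (the principal point, pixels), "T" (4x4, takes a point from camera to world coordinates). Camera axes: x right, y down, z forward; pixel columns grow to the right and rows downward; lengths in m; the calibration is good to about 2 mm. A picture is of the moment at which its call begins. camera_model takes no time and is no camera call.
- arm.hand_in(): hands the job in; it is judged then, once.
The state is a dict: "time_s": time; "qpos": joint angles; "joint_vel": joint speeds; "joint_efforts": joint torques, N m; "tcp_pos": TCP position; "eef_rot": TCP orientation; "ft_force": force on the tool from outside, world axes, zero at the start; "wrist_torque": the same for the moment, N m; "gripper_width": finger opening in m; "gripper_force": force on a finger pad.
Only numpy, scipy, OpenCV 4.12 (cv2) and the standard library are available. Lean on these libraries where they do the work, as an engineer would, in place of code of your own. Each camera call takes 0.05 s, during which the arm holds its last target. There are 200 camera calls.

### The job

Take the boot hook from its stand and use it to fetch the cedar block that hangs by its wire bail deep inside the tall grey box: catch the bail, raise it gently until you feel it meet the guard above, ease it out between guard and lips without forcing anything, and draw it up out of the box. Lower the block into the aluminium key tray on the hook rather than dropping it, and put the hook back in its stand so that it hangs upright by its flange. Never touch the block with the gripper, and leave everything else on the shelf where it is.

Things in the scene. Friction and masses are not known exactly. Their poses are not given: they have to be found in the camera images.
- hook_grip (a point): Boot hook: dark wooden square handle 24 x 24 x 60 mm upright on a 52 x 52 x 5 mm steel flange, a J-hooked rod of 5 mm steel wire below; 0.13 kg. At the start it hangs in its stand. This point is on the handle's axis, 30 mm above the flange's underside and 35 mm below the handle's top; z points up the handle, the hook's tip is on the -x side.
- hook_seat (a point): Point in the hook's bend where the middle of a caught 5 mm wire lies: on the handle's axis, 125 mm below hook_grip, same axes. Centred on it are the rod (8 mm to +x), the lower bar (5 mm below) and the upturned tip (8 mm to -x, its top 6.5 mm above this point). A caught wire has 3 mm play to each side. Lowest point of the tool: 7.5 mm below.
- stand_mouth (a point): Centre of the mouth of the hook's stand, a fixed black square steel sleeve, 48 mm wide outside, 38 mm inside, 115 mm tall, on a 90 mm foot plate. The hook hangs in it, flange resting on the rim, so hook_grip is 30 mm above this point.
- box: Fixed tall grey plastic box, open at the top; origin at the centre of its underside. Outside 86 (x) x 82 (y) x 140 mm (z), walls 4 mm; the +x wall has a 32 mm wide slot from 45 mm height to the rim. The block hangs inside on a steel hanger at the -x wall.
- box_mouth (a point): Centre of the box's open mouth, 140 mm above its underside, axes as the box's; the mouth is 78 (x) x 74 mm (y). While the bail's bar is 6 to 20 mm to the +x side of this point, the block is clear of the hanger and can go straight up.
- hanger (a point): Point at mouth height above the hanger, x = -21 mm in the box, axes as the box's. Two like halves at y = 11 to 19 and -11 to -19 mm; the middle is open from above for the hook. In each half the bail's bar lies on a ledge between a back post (4 to 10 mm to -x) and an upright lip (4 to 9 mm to +x); a rigid guard covers all of it.
- bail (a point): Middle of the top bar of the block's rigid bail (5 mm steel wire); the bar runs 48 mm along y, 32 mm above the wood's top, 56 mm above its underside. It starts on the hanger's ledges. The lips rise 5 to 21 mm above the ledges (not measured); the guard's underside is 8.5 mm above the lips' tops, leaving the bar 3.5 mm to spare; find it by feel.
- block_center (a point): Centre of the cedar block, plain light wood, 22 (x) x 54 (y) x 24 mm (z), about 0.06 kg, with the bail on top (bar 44 mm above this point). It is let go when the bar has slid to +x over the lips. It and the hook must not be pressed or pulled hard.
- tray: Fixed aluminium key tray, empty, 120 mm (x) by 150 mm (y), rim 16 mm high, walls and floor 3 mm thick; origin at the centre of its underside.
- shoe_tree: Bystander: wooden shoe tree about 230 mm long with a steel bar; origin on its underside.
- shoe_horn: Bystander: flat steel shoe horn, 180 mm long, 40 mm wide; origin on its underside.
- brush: Bystander: small dark silicone brush, 145 mm long; origin on its underside.
- box_lid: Bystander: the grey box's flat sliding lid, 88 x 78 x 5 mm, lying on the shelf; origin on its underside.
- polish_tin: Bystander: round polish tin, 68 mm across, 24 mm tall; origin on its underside.
- spray: Bystander: slim aluminium spray bottle, 44 mm across, 120 mm tall; origin on its underside.
There are look-alikes about, which are no part of the job. What is shaped like the part that bears hook_grip but yellow is not meant.

How it is judged:
On the way, in this order (a step that is already met when the one before it is completed fails the run):
1. the hook is lifted out of its stand (z of hook_seat in the frame of stand_mouth above 0.005 m), for 0.1 s.
2. the block, its bail in the hook, is drawn up out of the box (bail at least 180 mm above the box's underside) (z of bail in the frame of box above 0.18 m and distance between hook_seat and bail below 0.02 m), for 0.1 s.
3. the block is lowered on the hook to within 10 mm of the tray's floor, the hook still in the bail (distance between hook_seat and bail below 0.03 m and z of block_center in the frame of tray below 0.025 m and x of block_center in the frame of tray between -0.055 and 0.055 m and y of block_center in the frame of tray between -0.07 and 0.07 m), for 0.1 s.
At the end, for the whole second after the job is handed in: The block rests in the tray (centre inside its outline, under 36 mm above the tray's underside, standing or lying); the hook hangs in its stand, flange on the rim (hook_grip within 15 mm of the mouth's centre and 25 to 35 mm above it, upright within 0.1 rad), released and at rest (x of block_center in the frame of tray between -0.057 and 0.057 m and y of block_center in the frame of tray between -0.072 and 0.072 m and z of block_center in the frame of tray below 0.036 m and linear speed of each of block, hook below 0.02 m/s and horizontal distance between hook_grip and stand_mouth below 0.015 m and z of hook_grip in the frame of stand_mouth between 0.025 and 0.035 m and angle between hook_grip's own z axis and vertical below 0.1 rad); the robot touches nothing.
It fails at once if the hook presses or pulls on the block with more than 18 N (contact force between hook and block above 18 N).
It fails at once if the hook is pressed against the box with more than 20 N (contact force between hook and box above 20 N).
It fails at once if the gripper or arm touches the block (contact force between any of the fingers, the arm and block above 0.5 N).
It fails at once if a bystander is moved by more than 30 mm (distance of any of shoe_tree, shoe_horn, brush, box_lid, polish_tin, spray from where it was at the start of the episode above 0.03 m).
It also fails if it takes over 62 s, if anything falls off the work surface, if the arm or the gripper's body presses on something with over 40 N, if the wrist force passes 120 N, or if a joint passes its speed limit or range.

## Working session

There is one attempt and no reset: what is moved stays moved. The work goes in short steps, Python scripts to look and compute and a shell command to move; the robot and the scene stay as the last step left them, time stands still between calls to the robot, and variables do not carry over. Pictures are saved under pics/ and viewed, at most 10 in all, crops included, and the job is handed in when it is done.

```bash
mkdir -p pics
python3 - <<'E'
from bench import arm
import cv2
for n in("side","top"):
    cv2.imwrite(f"pics/{n}0.png",arm.snapshot(n)); m=arm.camera_model(n); print(n,m)
s=arm.observe(); print(s)
E
```

```text
side {'vfov': 51.44441449713452, 'cx': 324.82510905985265, 'cy': 242.5758337701452, 'T': array([[-0.83986629, -0.28145371,  0.46412114,  0.11156727],
       [-0.54267292,  0.41738679, -0.72889942,  0.73927208],
       [ 0.01143341, -0.86404402, -0.5032864 ,  0.63065119],
       [ 0.        ,  0.        ,  0.        ,  1.        ]])}
top {'vfov': 50.398348539268056, 'cx': 326.95400651867317, 'cy': 235.94146681154442, 'T': array([[ 0.02025764, -0.9990911 ,  0.03750459,  0.5170296 ],
       [-0.99957111, -0.02103231, -0.02037723, -0.00951768],
       [ 0.02114752, -0.03707571, -0.99908867,  1.25121128],
       [ 0.        ,  0.        ,  0.        ,  1.        ]])}
{'time_s': 0.1, 'qpos': array([ 1.30024878,  0.31163438,  0.01396982,  1.5129135 , -0.00439874,
        1.31917248, -0.02717246]), 'joint_vel': array([-0.00113902, -0.00142204,  0.00135989, -0.00416525, -0.00137908,
        0.00023667, -0.00092817]), 'joint_efforts': array([ 1.13530805e-03, -3.80849469e+01,  1.46655939e-01, -2.31240535e+01,
        1.21790930e-02,  8.01904971e-03, -1.19617297e-05]), 'tcp_pos': array([ 0.12464752, -0.53502061,  0.23032905]), 'eef_rot': array([-1.03613491e-03,  9.93452978e-01,  1.14236949e-01, -1.60550531e-04]), 'ft_force': array([-0.90032509,  0.66649122, -0.03308416]), 'wrist_torque': array([ 0.0015925 ,  0.002102  , -0.02985689]), 'gripper_force': 0.0, 'gripper_width': 0.08540058584173311}
```

View pics/side0.png

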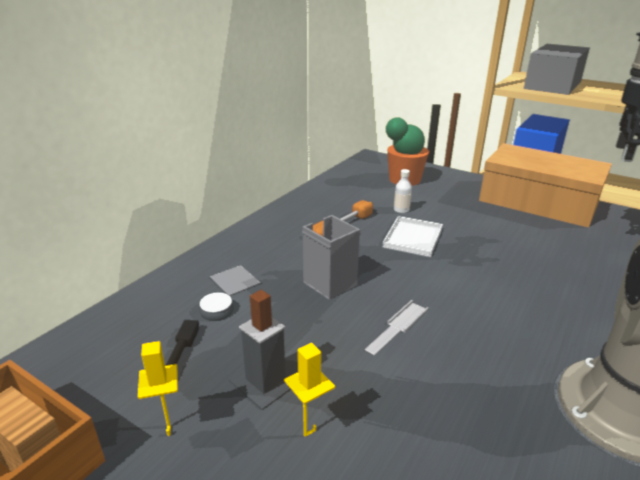

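View pics/top0.png

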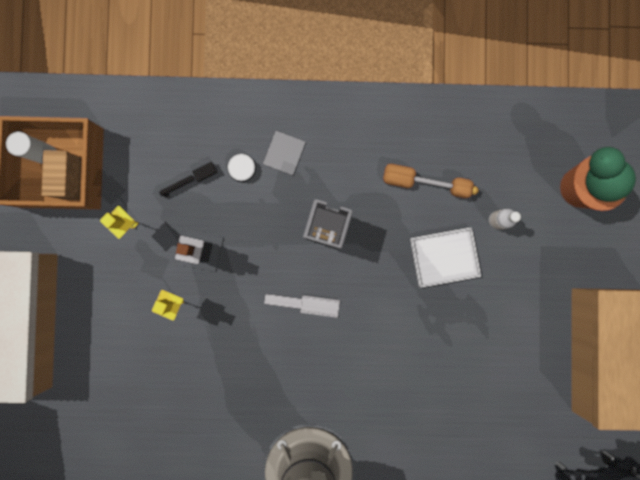

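Run:
```python
import cv2,numpy as np
s=cv2.imread("pics/side0.png");t=cv2.imread("pics/top0.png")
r=lambda im,x,y,w,h:cv2.resize(im[y:y+h,x:x+w],(400,300),interpolation=cv2.INTER_CUBIC)
a=np.vstack([np.hstack([r(t,150,215,80,60),r(t,288,194,80,60)]),np.hstack([r(s,200,280,160,120),r(s,270,205,120,90)])])
cv2.imwrite("pics/crop1.png",a)
```

```text
(no output)
```

View pics/crop1.png

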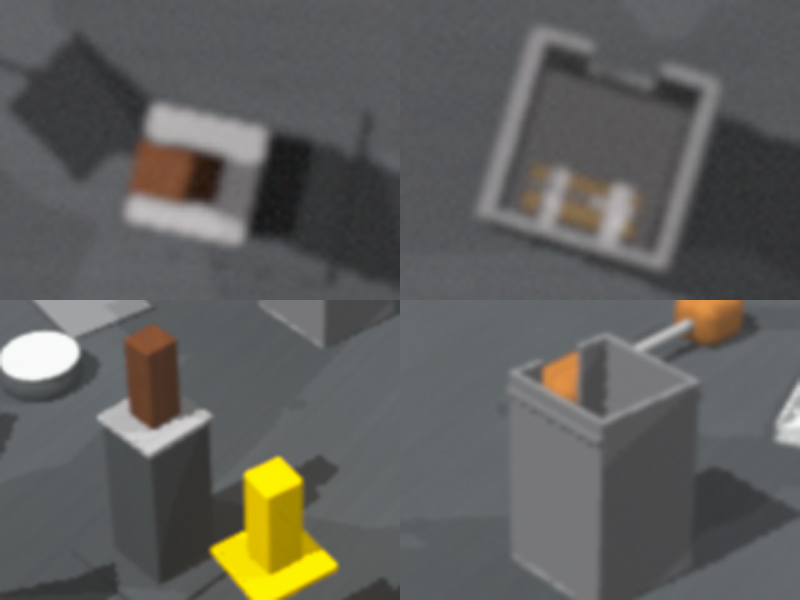

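The crop shows the wooden-handled hook in its black stand at top (183,249) / side (260,297). The yellow look-alikes at top (119,222) and (168,305) are excluded by colour. The box is at top (328,224), with its slot facing up in the image (+x) and the hanger at the lower side.

```bash
cat > h.py <<'E'
from bench import arm
import numpy as np, cv2
C={n:arm.camera_model(n) for n in("side","top")}
def ray(n,p):
    m=C[n];f=240/np.tan(np.radians(m["vfov"])/2)
    d=m["T"][:3,:3]@np.array([(p[0]-m["cx"])/f,(p[1]-m["cy"])/f,1]);return m["T"][:3,3],d/np.linalg.norm(d)
def onz(n,p,z):
    o,d=ray(n,p);return o+d*(z-o[2])/d[2]
def tri(ps,pt):
    (a,u),(b,v)=ray("side",ps),ray("top",pt)
    s=np.linalg.lstsq(np.c_[u,-v],b-a,rcond=None)[0]
    p,q=a+s[0]*u,b+s[1]*v;return (p+q)/2,np.linalg.norm(p-q)
def proj(n,X):
    m=C[n];f=240/np.tan(np.radians(m["vfov"])/2)
    c=np.linalg.inv(m["T"])@np.r_[X,1];return np.array([f*c[0]/c[2]+m["cx"],f*c[1]/c[2]+m["cy"]])
def quad(n,P,z):
    W=np.array([onz(n,p,z) for p in P]);c=W.mean(0)
    e=[W[(i+1)%4]-W[i] for i in range(4)]
    return c.round(4),[ (round(float(np.linalg.norm(x[:2])),4),round(float(np.degrees(np.arctan2(x[1],x[0]))),1)) for x in e]
E
python3 - <<'E'
from h import *
np.set_printoptions(precision=4,suppress=True)
print("handle top",tri((260.4,297.2),(182.6,249.2)))
F=[(179.6,236),(203.6,240.6),(198,264),(175,259)]; FS=[(238.8,326),(260,310),(284.8,325.2),(260.8,342)]
print("flange",tri(np.mean(FS,0),np.mean(F,0)),quad("top",F,.12),quad("side",FS,.12))
B=[(315,199.6),(351.6,209.6),(341,248),(304,237)]
print("box",quad("top",B,.14))
print("boxside",quad("side",[(270+(110)/10*3*1.0,0)]*4,.14)[0])
BS=[(270+(x-400)*.3,205+(y-300)*.3) for x,y in [(511,373),(603,436),(699,380),(607,335)]]
print("box side",quad("side",BS,.14))
T=cv2.imread("pics/top0.png");h=cv2.cvtColor(T,cv2.COLOR_BGR2HSV)
m=cv2.inRange(h[220:295,400:490],(0,0,120),(180,70,255));c=max(cv2.findContours(m,0,1)[0],key=cv2.contourArea)
print("tray",quad("top",cv2.boxPoints(cv2.minAreaRect(c))+[400,220],.016))
b=np.array([(500,30),(640,30)])
for p in [(530,165),(640,195),(525,210),(635,235),(562,170),(545,225),(625,185),(605,240)]:
    q=(288+(p[0]-400)/5,194+p[1]/5);print(p,[onz("top",q,z)[:2].round(4) for z in(.04,.07,.1)])
print(proj("top",[*arm.observe()["tcp_pos"]]))
E
```

```text
handle top (array([0.5239, 0.2716, 0.1736]), np.float64(0.0016560288991013818))
flange (array([0.524 , 0.2726, 0.118 ]), np.float64(0.004068325255852948)) (array([0.5223, 0.2709, 0.12  ]), [(0.0537, -99.7), (0.0529, 168.3), (0.0517, 78.9), (0.0516, -9.5)]) (array([0.5247, 0.2746, 0.12  ]), [(0.0502, -92.1), (0.0579, 171.6), (0.052, 82.7), (0.0535, -10.7)])
box (array([ 0.5859, -0.0337,  0.14  ]), [(0.0829, -104.0), (0.0871, 165.7), (0.0841, 74.6), (0.0852, -15.1)])
boxside [ 3.8796 -4.6259  0.14  ]
box side (array([ 0.583 , -0.0259,  0.14  ]), [(0.0943, 159.5), (0.0914, -98.1), (0.0818, -13.9), (0.0802, 74.2)])
tray (array([ 0.5185, -0.3235,  0.016 ]), [(0.1564, -78.5), (0.125, -169.1), (0.1559, 101.3), (0.1246, 11.2)])
(530, 165) [array([ 0.5831, -0.003 ]), array([ 0.5815, -0.0032]), array([ 0.5798, -0.0033])]
(640, 195) [array([ 0.5699, -0.0556]), array([ 0.5686, -0.0545]), array([ 0.5673, -0.0533])]
(525, 210) [array([ 0.5617, -0.0011]), array([ 0.5606, -0.0013]), array([ 0.5594, -0.0015])]
(635, 235) [array([ 0.5509, -0.0536]), array([ 0.55  , -0.0525]), array([ 0.5492, -0.0514])]
(562, 170) [array([ 0.5811, -0.0183]), array([ 0.5795, -0.018 ]), array([ 0.5779, -0.0178])]
(545, 225) [array([ 0.5547, -0.0107]), array([ 0.5538, -0.0107]), array([ 0.5529, -0.0107])]
(625, 185) [array([ 0.5746, -0.0484]), array([ 0.5731, -0.0474]), array([ 0.5717, -0.0464])]
(605, 240) [array([ 0.5482, -0.0394]), array([ 0.5474, -0.0386]), array([ 0.5467, -0.0379])]
[575.8354 457.3051]
```

```bash
cat >> h.py <<'E'
from scipy.spatial.transform import Rotation as R
def plan(xyz,yawy=None):
    """cm shift in present tool axes; turn (rad) to point down with tool y at yawy deg"""
    s=arm.observe();q=s["eef_rot"];r=R.from_quat([q[1],q[2],q[3],q[0]])
    y0=r.as_matrix()[:,1];out=[(r.inv().apply(np.array(xyz)-s["tcp_pos"])*100).round(2)]
    if yawy is not None:
        a=np.radians(yawy);y=np.array([np.cos(a),np.sin(a),0]);z=np.array([0,0,-1.])
        out.append((r.inv()*R.from_matrix(np.c_[np.cross(y,z),y,z])).as_rotvec().round(3))
    return out
E
python3 -m crank '[{"claw":-1,"translation":[3.6,-1.6,-0.4],"dr":[0,0,0]},{"claw":-1,"translation":[3.6,-1.6,-0.4],"dr":[0,0,0]},{"claw":-1,"translation":[3.6,-1.6,-0.4],"dr":[0,0,0]},{"claw":-1,"translation":[3.6,-1.6,-0.4],"dr":[0,0,0]},{"claw":-1,"translation":[3.6,-1.6,-0.4],"dr":[0,0,0]},{"claw":-1,"translation":[3.6,-1.6,-0.4],"dr":[0,0,0]},{"claw":-1,"translation":[3.6,-1.6,-0.4],"dr":[0,0,0]},{"claw":-1,"translation":[3.6,-1.6,-0.4],"dr":[0,0,0]},{"claw":-1,"translation":[3.6,-1.6,-0.4],"dr":[0,0,0]},{"claw":-1,"translation":[3.6,-1.6,-0.4],"dr":[0,0,0]},{"claw":-1,"translation":[3.6,-1.6,-0.4],"dr":[0,0,0]},{"claw":-1,"translation":[3.6,-1.6,-0.4],"dr":[0,0,0]}]' 60
python3 -c "
from h import *
print(plan((.524,.272,.26),-10.5))"
```

```text
time_s: 1.1
tcp_pos: [0.5029, -0.2492, 0.279]
eef_rot: [-0.0, 0.993, 0.114, -0.0]
ft_force: [-0.1, -0.4, -0.1]
gripper_width: 0.0856
gripper_force: 0.0
[array([ 13.88, -50.29,   1.91]), array([-1.000e-03,  1.000e-03, -1.159e+00])]
```

```bash
python3 -m crank '[{"claw":-1,"translation":[1.07,-3.87,0],"dr":[0,0,0]},{"claw":-1,"translation":[1.07,-3.87,0],"dr":[0,0,0]},{"claw":-1,"translation":[1.07,-3.87,0],"dr":[0,0,0]},{"claw":-1,"translation":[1.07,-3.87,0],"dr":[0,0,0]},{"claw":-1,"translation":[1.07,-3.87,0],"dr":[0,0,0]},{"claw":-1,"translation":[1.07,-3.87,0],"dr":[0,0,0]},{"claw":-1,"translation":[1.07,-3.87,0],"dr":[0,0,0]},{"claw":-1,"translation":[1.07,-3.87,0],"dr":[0,0,0]},{"claw":-1,"translation":[1.07,-3.87,0],"dr":[0,0,0]},{"claw":-1,"translation":[1.07,-3.87,0],"dr":[0,0,0]},{"claw":-1,"translation":[1.07,-3.87,0],"dr":[0,0,0]},{"claw":-1,"translation":[1.07,-3.87,0],"dr":[0,0,0]},{"claw":-1,"translation":[1.04,-3.85,0],"dr":[0,0,0]},{"claw":-1,"translation":[0,0,0],"dr":[0,0,-0.12]},{"claw":-1,"translation":[0,0,0],"dr":[0,0,-0.12]},{"claw":-1,"translation":[0,0,0],"dr":[0,0,-0.12]},{"claw":-1,"translation":[0,0,0],"dr":[0,0,-0.12]},{"claw":-1,"translation":[0,0,0],"dr":[0,0,-0.12]},{"claw":-1,"translation":[0,0,0],"dr":[0,0,-0.12]},{"claw":-1,"translation":[0,0,0],"dr":[0,0,-0.12]}]'
python3 -m crank '[{"claw":-1,"translation":[0,0,0],"dr":[0,0,-0.12]},{"claw":-1,"translation":[0,0,0],"dr":[0,0,-0.12]},{"claw":-1,"translation":[0,0,0],"dr":[0,0,-0.079]},{"claw":-1,"translation":[0,0,0],"dr":[0,0,0]}]'
python3 -c "
from h import *
print(plan((.524,.272,.126),-10.5))
cv2.imwrite('pics/s1.png',cv2.resize(arm.snapshot('side')[120:400,140:400],None,fx=2,fy=2))"
```

```text
time_s: 2.77
tcp_pos: [0.5228, 0.2703, 0.2786]
eef_rot: [0.0, 0.859, 0.512, -0.001]
ft_force: [-0.0, 0.2, 0.4]
gripper_width: 0.0852
gripper_force: 0.0
time_s: 3.1
tcp_pos: [0.5229, 0.2702, 0.2785]
eef_rot: [-0.0, 0.768, 0.64, -0.001]
ft_force: [-0.6, 0.2, -0.5]
gripper_width: 0.0857
gripper_force: 0.0
[array([ 0.21,  0.1 , 15.25]), array([-0.001,  0.001,  0.001])]
```

View pics/s1.png

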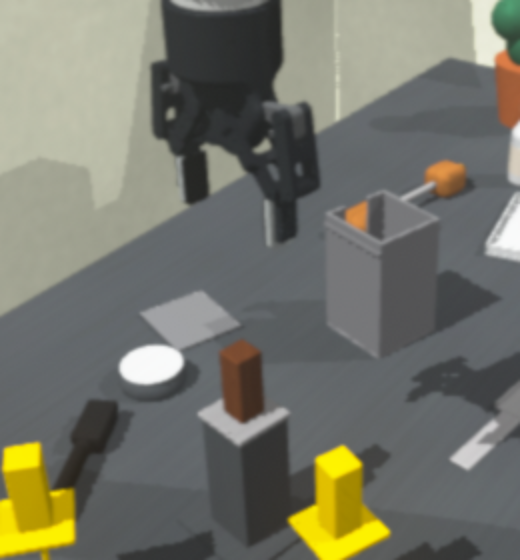

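The open fingers straddle the handle axis (crop 242,345), with the yellow hooks clear at the sides. Descending to grip.

```bash
python3 -m crank '[{"claw":-1,"translation":[0.21,0.1,3],"dr":[0,0,0]},{"claw":-1,"translation":[0,0,3],"dr":[0,0,0]},{"claw":-1,"translation":[0,0,3],"dr":[0,0,0]},{"claw":-1,"translation":[0,0,2.5],"dr":[0,0,0]},{"claw":-1,"translation":[0,0,2],"dr":[0,0,0]},{"claw":-1,"translation":[0,0,1.5],"dr":[0,0,0]},{"claw":-1,"translation":[0,0,0],"dr":[0,0,0]},{"claw":1,"translation":[0,0,0],"dr":[0,0,0]},{"claw":1,"translation":[0,0,0],"dr":[0,0,0]},{"claw":1,"translation":[0,0,0],"dr":[0,0,0]},{"claw":1,"translation":[0,0,0],"dr":[0,0,0]},{"claw":1,"translation":[0,0,0],"dr":[0,0,0]},{"claw":1,"translation":[0,0,0],"dr":[0,0,0]},{"claw":1,"translation":[0,0,0],"dr":[0,0,0]},{"claw":1,"translation":[0,0,0],"dr":[0,0,0]}]' 60
```

```text
time_s: 4.4
tcp_pos: [0.5251, 0.273, 0.1305]
eef_rot: [0.0, 0.769, 0.639, 0.001]
ft_force: [-0.1, -0.2, 6.2]
gripper_width: 0.0236
gripper_force: 59.4
```

```bash
python3 -m crank '[{"claw":1,"translation":[0,0,-1],"dr":[0,0,0]},{"claw":1,"translation":[0,0,-2],"dr":[0,0,0]},{"claw":1,"translation":[0,0,-3],"dr":[0,0,0]},{"claw":1,"translation":[0,0,-3],"dr":[0,0,0]},{"claw":1,"translation":[0,0,-3],"dr":[0,0,0]},{"claw":1,"translation":[0,0,-3],"dr":[0,0,0]},{"claw":1,"translation":[0,0,-1.5],"dr":[0,0,0]},{"claw":1,"translation":[0,0,0],"dr":[0,0,0]},{"claw":1,"translation":[0,0,0],"dr":[0,0,0]},{"claw":1,"translation":[0,0,0],"dr":[0,0,0]}]'
python3 -c "
from h import *
i=arm.snapshot('side');cv2.imwrite('pics/side2.png',i);cv2.imwrite('pics/top2.png',arm.snapshot('top'))
t=arm.observe()['tcp_pos'];p=proj('side',t);print(p)
x,y=int(p[0])-65,int(p[1])-40;print(x,y)
cv2.imwrite('pics/s2.png',cv2.resize(i[y:y+150,x:x+130],None,fx=4,fy=4,interpolation=2))"
```

```text
time_s: 5.23
tcp_pos: [0.5236, 0.2717, 0.2922]
eef_rot: [-0.0, 0.769, 0.64, -0.002]
ft_force: [-0.5, -0.5, -1.6]
gripper_width: 0.0234
gripper_force: 58.9
[256.67547764 229.45452197]
191 189
```

View pics/s2.png

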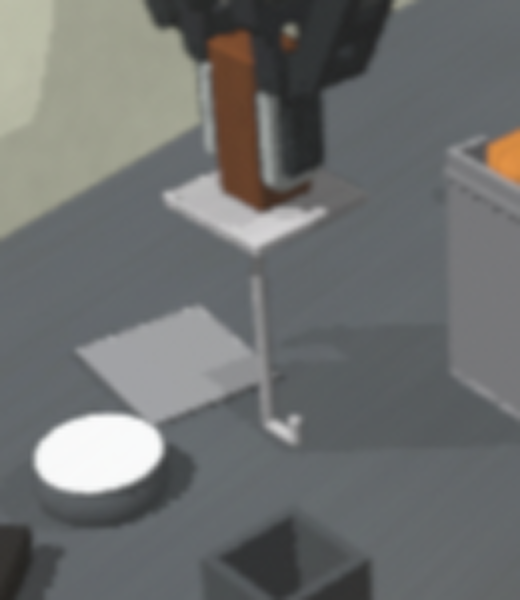

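The hook is out. In the crop the rod's bend is at (268,425) and the tip at (295,430), toward world −x, so hook yaw ≈ −10.5° as assumed.

Run:
```python
from h import *
t=arm.observe()["tcp_pos"]
def zat(p,xy):  # height where the side ray passes nearest xy
    o,d=ray("side",p);s=((np.array(xy)-o[:2])@d[:2])/(d[:2]@d[:2]);X=o+s*d;return X.round(4),(X[:2]-xy).round(4)
xh=np.array([np.cos(np.radians(-10.5)),np.sin(np.radians(-10.5))])
g=lambda x,y:(191+x/4,189+y/4)
print(t)
print("flange top",zat(g(265,199),t[:2]))
print("rod bottom",zat(g(266,428),t[:2]+.008*xh))
print("rod upper",zat(g(257,265),t[:2]+.008*xh))
print("tip",zat(g(295,420),t[:2]-.008*xh))
# predicted pixels if mouth z=.115 / .120
for m in(.115,.12):
    dz=t[2]-.1305; S=np.r_[t[:2],m+.03-.125+dz]
    pr=lambda X:((proj("side",X)-[191,189])*4).round(0)
    print(m,S.round(4),"rodbend",pr(S+np.r_[.008*xh,-.005]),"tiptop",pr(S+np.r_[-.008*xh,.0065]),"fl",pr(S+[0,0,.1]))
print("box seat targets: hanger",(np.array([.5859,-.0337])-.021*np.array([np.cos(np.radians(-14.8)),np.sin(np.radians(-14.8))])).round(4))
```

```text
[0.52361717 0.2715482  0.29190879]
flange top (array([0.5237, 0.2716, 0.2768]), array([0., 0.]))
rod bottom (array([0.5318, 0.2704, 0.172 ]), array([0.0003, 0.0003]))
rod upper (array([0.5312, 0.2698, 0.2457]), array([-0.0003, -0.0003]))
tip (array([0.5151, 0.2725, 0.1838]), array([-0.0006, -0.0005]))
0.115 [0.5236 0.2715 0.1814] rodbend [267. 419.] tiptop [292. 411.] fl [264. 188.]
0.12 [0.5236 0.2715 0.1864] rodbend [266. 408.] tiptop [292. 400.] fl [264. 175.]
box seat targets: hanger [ 0.5656 -0.0283]
```

```bash
python3 -c "
from h import *
print(plan((.5656,-.0283,.285),-14.8))"
```

```text
[array([-28.72,   9.58,   0.75]), array([-0.003,  0.003,  0.075])]
```

```bash
python3 -m crank '[{"claw":1,"translation":[-1.5,0.5,0],"dr":[0,0,0]},{"claw":1,"translation":[-2.7,0.9,0],"dr":[0,0,0]},{"claw":1,"translation":[-3,1,0],"dr":[0,0,0]},{"claw":1,"translation":[-3,1,0],"dr":[0,0,0]},{"claw":1,"translation":[-3,1,0],"dr":[0,0,0]},{"claw":1,"translation":[-3,1,0],"dr":[0,0,0]},{"claw":1,"translation":[-3,1,0],"dr":[0,0,0]},{"claw":1,"translation":[-3,1,0],"dr":[0,0,0]},{"claw":1,"translation":[-3,1,0],"dr":[0,0,0]},{"claw":1,"translation":[-2,0.68,0.3],"dr":[0,0,0]},{"claw":1,"translation":[-1.52,0.5,0.4],"dr":[0,0,0]},{"claw":1,"translation":[0,0,0],"dr":[0,0,0.075]},{"claw":1,"translation":[0,0,0],"dr":[0,0,0]},{"claw":1,"translation":[0,0,0],"dr":[0,0,0]},{"claw":1,"translation":[0,0,0],"dr":[0,0,0]},{"claw":1,"translation":[0,0,0],"dr":[0,0,0]}]'
python3 -c "
from h import *
print(plan((.5656,-.0283,.26),-14.8))
i=arm.snapshot('side');j=arm.snapshot('top');cv2.imwrite('pics/side3.png',i);cv2.imwrite('pics/top3.png',j)
cv2.imwrite('pics/s3.png',np.hstack([cv2.resize(i[130:310,260:400],(420,540)),cv2.resize(j[180:270,290:370],(380,540)[0:1]+(540,))]))"
```

```text
time_s: 6.67
tcp_pos: [0.5661, -0.026, 0.2872]
eef_rot: [-0.0, 0.791, 0.612, 0.0]
ft_force: [0.9, -0.0, -0.8]
gripper_width: 0.0234
gripper_force: 58.8
[array([-0.23,  0.01,  2.72]), array([-0.   , -0.   ,  0.004])]
```

View pics/s3.png

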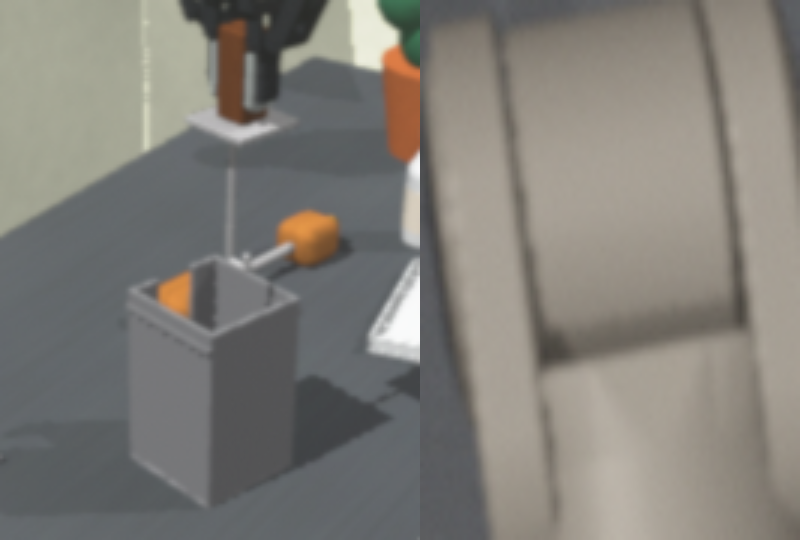

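The side view shows the hook hanging upright above the box, with the tip at crop (245,258), just over the rim. The top view is blocked by the arm.

Run:
```python
from h import *
P=[(303.7,227),(330.7,242.7),(359.3,229.3),(332,216)]
print(quad("side",P,.14))
# predicted side pixels of outer corners for top-derived box
a=np.radians(-14.8);x=np.array([np.cos(a),np.sin(a),0]);y=np.array([-x[1],x[0],0])
for c in [(.5859,-.0337,.14),(.585,-.030,.14)]:
  print([((proj("side",np.array(c)+sx*.043*x+sy*.041*y)).round(1)).tolist() for sx,sy in((1,1),(-1,1),(-1,-1),(1,-1))])
i=cv2.imread("pics/side3.png");cv2.imwrite("pics/z3.png",cv2.resize(i[205:305,290:375],(680,600+0)[0:1]+(600,),interpolation=2)[:, :])
```

```text
(array([ 0.5842, -0.0275,  0.14  ]), [(0.084, 163.9), (0.0815, -103.9), (0.0806, -13.7), (0.0781, 73.7)])
[[303.7, 225.8], [332.0, 241.4], [361.1, 228.3], [332.6, 214.0]]
[[303.1, 226.6], [331.4, 242.3], [360.6, 229.1], [332.0, 214.7]]
```

View pics/z3.png

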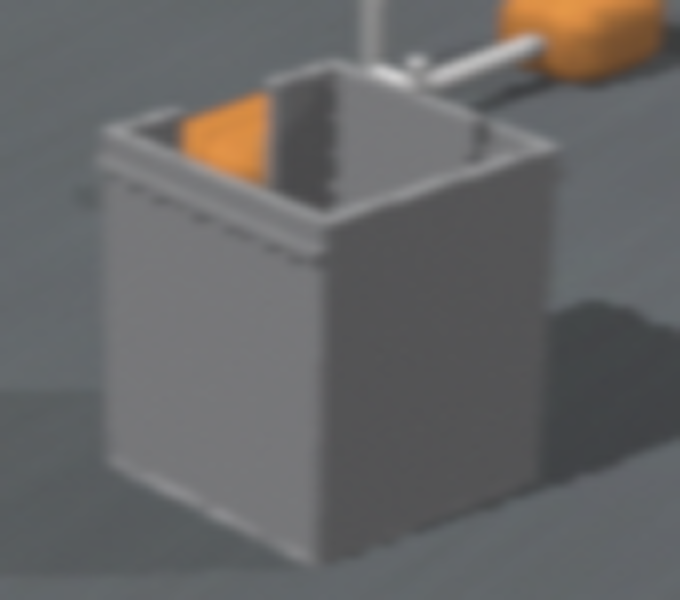

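```bash
python3 -m crank '[{"claw":1,"translation":[0,0,1],"dr":[0,0,0]},{"claw":1,"translation":[0,0,1.5],"dr":[0,0,0]},{"claw":1,"translation":[0,0,1],"dr":[0,0,0]},{"claw":1,"translation":[0,0,0.4],"dr":[0,0,0]},{"claw":1,"translation":[0,0,0],"dr":[0,0,0]}]'; python3 -m crank '[{"claw":1,"translation":[0,0,0.1],"dr":[0,0,0]},{"claw":1,"translation":[0,0,0.1],"dr":[0,0,0]},{"claw":1,"translation":[0,0,0.1],"dr":[0,0,0]},{"claw":1,"translation":[0,0,0.1],"dr":[0,0,0]},{"claw":1,"translation":[0,0,0],"dr":[0,0,0]}]'
```

```text
time_s: 7.18
tcp_pos: [0.5653, -0.0275, 0.2465]
eef_rot: [-0.001, 0.792, 0.61, -0.001]
ft_force: [-0.2, -0.4, -0.5]
gripper_width: 0.0232
gripper_force: 58.9
time_s: 7.6
tcp_pos: [0.5664, -0.0273, 0.2444]
eef_rot: [0.0, 0.792, 0.61, 0.0]
ft_force: [-0.6, 0.4, -1.6]
gripper_width: 0.0232
gripper_force: 58.9
```

```bash
python3 -m crank '[{"claw":1,"translation":[0,0,0.15],"dr":[0,0,0]},{"claw":1,"translation":[0,0,0.15],"dr":[0,0,0]},{"claw":1,"translation":[0,0,0.15],"dr":[0,0,0]},{"claw":1,"translation":[0,0,0],"dr":[0,0,0]}]' | sed -n '2p;4p'
```

```text
tcp_pos: [0.5661, -0.0274, 0.2394]
ft_force: [-0.9, -0.1, -1.5]
```

```bash
python3 -m crank '[{"claw":1,"translation":[0,0,0.15],"dr":[0,0,0]},{"claw":1,"translation":[0,0,0.15],"dr":[0,0,0]},{"claw":1,"translation":[0,0,0.1],"dr":[0,0,0]},{"claw":1,"translation":[0,0,0],"dr":[0,0,0]}]' | sed -n '2p;4p'
```

```text
tcp_pos: [0.5662, -0.0274, 0.2354]
ft_force: [-0.8, 0.6, -0.6]
```

```bash
python3 -m crank '[{"claw":1,"translation":[0,0,0.15],"dr":[0,0,0]},{"claw":1,"translation":[0,0,0.15],"dr":[0,0,0]},{"claw":1,"translation":[0,0,0.1],"dr":[0,0,0]},{"claw":1,"translation":[0,0,0],"dr":[0,0,0]}]' | sed -n '2p;4p'
```

```text
tcp_pos: [0.5662, -0.0274, 0.2314]
ft_force: [-0.3, 0.1, -1.4]
```

```bash
python3 -m crank '[{"claw":1,"translation":[0,0,0.15],"dr":[0,0,0]},{"claw":1,"translation":[0,0,0.15],"dr":[0,0,0]},{"claw":1,"translation":[0,0,0],"dr":[0,0,0]}]' | sed -n '2p;4p'
```

```text
tcp_pos: [0.5661, -0.0274, 0.2284]
ft_force: [0.4, -0.6, -1.6]
```

```bash
python3 -m crank '[{"claw":1,"translation":[0,0,0.15],"dr":[0,0,0]},{"claw":1,"translation":[0,0,0.15],"dr":[0,0,0]},{"claw":1,"translation":[0,0,0.1],"dr":[0,0,0]},{"claw":1,"translation":[0,0,0],"dr":[0,0,0]}]' | sed -n '2p;4p'
```

```text
tcp_pos: [0.5661, -0.0274, 0.2244]
ft_force: [-0.1, 1.4, -1.8]
```

```bash
python3 -m crank '[{"claw":1,"translation":[0,0,0.15],"dr":[0,0,0]},{"claw":1,"translation":[0,0,0.15],"dr":[0,0,0]},{"claw":1,"translation":[0,0,0],"dr":[0,0,0]}]' | sed -n '2p;4p'
```

```text
tcp_pos: [0.5661, -0.0274, 0.2214]
ft_force: [-0.7, 0.1, -1.3]
```

```bash
python3 -m crank '[{"claw":1,"translation":[0,0,0.15],"dr":[0,0,0]},{"claw":1,"translation":[0,0,0.15],"dr":[0,0,0]},{"claw":1,"translation":[0,0,0.1],"dr":[0,0,0]},{"claw":1,"translation":[0,0,0],"dr":[0,0,0]}]' | sed -n '2p;4p'
```

```text
tcp_pos: [0.5662, -0.0274, 0.2174]
ft_force: [0.4, -0.1, -0.9]
```

```bash
python3 -m crank '[{"claw":1,"translation":[0,0,0.15],"dr":[0,0,0]},{"claw":1,"translation":[0,0,0.15],"dr":[0,0,0]},{"claw":1,"translation":[0,0,0],"dr":[0,0,0]}]' | sed -n '2p;4p'
```

```text
tcp_pos: [0.5661, -0.0274, 0.2144]
ft_force: [-1.0, -0.6, -1.9]
```

```bash
python3 -m crank '[{"claw":1,"translation":[0,0,0.15],"dr":[0,0,0]},{"claw":1,"translation":[0,0,0.15],"dr":[0,0,0]},{"claw":1,"translation":[0,0,0],"dr":[0,0,0]}]' | sed -n '2p;4p'
```

```text
tcp_pos: [0.5661, -0.0274, 0.2114]
ft_force: [-0.3, -0.8, -0.9]
```

```bash
python3 -m crank '[{"claw":1,"translation":[0,0,0.15],"dr":[0,0,0]},{"claw":1,"translation":[0,0,0.15],"dr":[0,0,0]},{"claw":1,"translation":[0,0,0],"dr":[0,0,0]}]' | sed -n '2p;4p'
```

```text
tcp_pos: [0.5666, -0.0273, 0.2093]
ft_force: [-1.0, 0.3, 1.2]
```

```bash
python3 -m crank '[{"claw":1,"translation":[0,0,0.05],"dr":[0,0,0]},{"claw":1,"translation":[0,0,0],"dr":[0,0,0]}]' | sed -n '2p;4p'
```

```text
tcp_pos: [0.5666, -0.0273, 0.2091]
ft_force: [-1.4, 0.4, 4.2]
```

```bash
python3 -m crank '[{"claw":1,"translation":[0,0,-0.3],"dr":[0,0,0]},{"claw":1,"translation":[0,0,-0.2],"dr":[0,0,0]},{"claw":1,"translation":[0,0.5,0],"dr":[0,0,0]},{"claw":1,"translation":[0,0.8,0],"dr":[0,0,0]},{"claw":1,"translation":[0,0.5,0],"dr":[0,0,0]},{"claw":1,"translation":[0,0,0],"dr":[0,0,0]},{"claw":1,"translation":[0,0,0.3],"dr":[0,0,0]},{"claw":1,"translation":[0,0,0.3],"dr":[0,0,0]},{"claw":1,"translation":[0,0,0.3],"dr":[0,0,0]},{"claw":1,"translation":[0,0,0],"dr":[0,0,0]}]'
```

```text
time_s: 11.52
tcp_pos: [0.5829, -0.0319, 0.2032]
eef_rot: [-0.001, 0.792, 0.61, -0.001]
ft_force: [-0.1, 0.1, -1.1]
gripper_width: 0.0236
gripper_force: 58.9
```

Past the contact height with no force. Lowering on, then back under the bar.

```bash
python3 -m crank '[{"claw":1,"translation":[0,0,0.3],"dr":[0,0,0]},{"claw":1,"translation":[0,0,0.3],"dr":[0,0,0]},{"claw":1,"translation":[0,0,0.3],"dr":[0,0,0]},{"claw":1,"translation":[0,0,0.3],"dr":[0,0,0]},{"claw":1,"translation":[0,0,0.3],"dr":[0,0,0]},{"claw":1,"translation":[0,0,0.2],"dr":[0,0,0]},{"claw":1,"translation":[0,0,0],"dr":[0,0,0]}]'; python3 -m crank '[{"claw":1,"translation":[0,-0.3,0],"dr":[0,0,0]},{"claw":1,"translation":[0,-0.3,0],"dr":[0,0,0]},{"claw":1,"translation":[0,-0.3,0],"dr":[0,0,0]},{"claw":1,"translation":[0,0,0],"dr":[0,0,0]}]'
```

```text
time_s: 12.1
tcp_pos: [0.5834, -0.032, 0.1866]
eef_rot: [-0.0, 0.792, 0.61, -0.0]
ft_force: [0.1, 0.8, -0.6]
gripper_width: 0.0232
gripper_force: 58.9
time_s: 12.43
tcp_pos: [0.5744, -0.0292, 0.1876]
eef_rot: [0.0, 0.792, 0.611, -0.0]
ft_force: [-0.6, 0.2, -1.6]
gripper_width: 0.023
gripper_force: 58.9
```

```bash
python3 -m crank '[{"claw":1,"translation":[0,-0.3,0],"dr":[0,0,0]},{"claw":1,"translation":[0,-0.3,0],"dr":[0,0,0]},{"claw":1,"translation":[0,-0.25,0],"dr":[0,0,0]},{"claw":1,"translation":[0,0,0],"dr":[0,0,0]}]'; python3 -m crank '[{"claw":1,"translation":[0,0,-0.2],"dr":[0,0,0]},{"claw":1,"translation":[0,0,-0.2],"dr":[0,0,0]},{"claw":1,"translation":[0,0,0],"dr":[0,0,0]}]'
```

```text
time_s: 12.77
tcp_pos: [0.5663, -0.0272, 0.1874]
eef_rot: [-0.0, 0.792, 0.61, -0.0]
ft_force: [0.1, 0.9, -2.3]
gripper_width: 0.0234
gripper_force: 58.9
time_s: 13.02
tcp_pos: [0.5673, -0.0275, 0.1919]
eef_rot: [0.0, 0.792, 0.61, 0.0]
ft_force: [0.5, 0.0, -1.5]
gripper_width: 0.0234
gripper_force: 58.9
```

```bash
python3 -m crank '[{"claw":1,"translation":[0,0,-0.2],"dr":[0,0,0]},{"claw":1,"translation":[0,0,-0.15],"dr":[0,0,0]},{"claw":1,"translation":[0,0,-0.15],"dr":[0,0,0]},{"claw":1,"translation":[0,0,0],"dr":[0,0,0]}]'; python3 -m crank '[{"claw":1,"translation":[0,0,-0.15],"dr":[0,0,0]},{"claw":1,"translation":[0,0,-0.15],"dr":[0,0,0]},{"claw":1,"translation":[0,0,-0.1],"dr":[0,0,0]},{"claw":1,"translation":[0,0,0],"dr":[0,0,0]},{"claw":1,"translation":[0,0,0],"dr":[0,0,0]}]'
```

```text
time_s: 13.35
tcp_pos: [0.5672, -0.0274, 0.1967]
eef_rot: [0.0, 0.792, 0.61, 0.0]
ft_force: [0.9, 0.4, -1.9]
gripper_width: 0.0236
gripper_force: 58.9
time_s: 13.77
tcp_pos: [0.5668, -0.0275, 0.2002]
eef_rot: [-0.0, 0.792, 0.61, -0.0]
ft_force: [-0.5, 0.3, -2.2]
gripper_width: 0.0235
gripper_force: 58.9
```

```bash
python3 -m crank '[{"claw":1,"translation":[0,0,-0.2],"dr":[0,0,0]},{"claw":1,"translation":[0,0,-0.2],"dr":[0,0,0]},{"claw":1,"translation":[0,0,-0.2],"dr":[0,0,0]},{"claw":1,"translation":[0,0,0],"dr":[0,0,0]}]'; for i in 1 2 3; do python3 -c "
from h import *
s=arm.observe();print(s['ft_force'],s['wrist_torque'])";done
```

```text
time_s: 14.1
tcp_pos: [0.5672, -0.0274, 0.2069]
eef_rot: [0.0, 0.792, 0.61, 0.0]
ft_force: [-0.2, -0.8, -2.7]
gripper_width: 0.0233
gripper_force: 58.9
[-0.19797048 -0.76467694 -2.74052524] [ 0.00861241 -0.02167418 -0.04332707]
[-0.19797048 -0.76467694 -2.74052524] [ 0.00861241 -0.02167418 -0.04332707]
[-0.19797048 -0.76467694 -2.74052524] [ 0.00861241 -0.02167418 -0.04332707]
```

```bash
python3 -m crank '[{"claw":1,"translation":[0,0,-0.1],"dr":[0,0,0]},{"claw":1,"translation":[0,0,-0.1],"dr":[0,0,0]},{"claw":1,"translation":[0,0,0],"dr":[0,0,0]}]'| sed -n '2p;4p'
```

```text
tcp_pos: [0.5669, -0.0274, 0.2085]
ft_force: [-0.1, -0.6, -1.4]
```

```bash
python3 -m crank '[{"claw":1,"translation":[0,0,-0.1],"dr":[0,0,0]},{"claw":1,"translation":[0,0,-0.1],"dr":[0,0,0]},{"claw":1,"translation":[0,0,0],"dr":[0,0,0]}]'| sed -n '2p;4p'
```

```text
tcp_pos: [0.567, -0.0274, 0.2105]
ft_force: [-0.2, -0.5, -1.4]
```

```bash
python3 -m crank '[{"claw":1,"translation":[0,0,-0.1],"dr":[0,0,0]},{"claw":1,"translation":[0,0,-0.05],"dr":[0,0,0]},{"claw":1,"translation":[0,0,0],"dr":[0,0,0]}]'| sed -n '2p;4p'
```

```text
tcp_pos: [0.5667, -0.0277, 0.2118]
ft_force: [-0.5, -0.9, -3.0]
```

```bash
python3 -m crank '[{"claw":1,"translation":[0,0,-0.05],"dr":[0,0,0]},{"claw":1,"translation":[0,0,0],"dr":[0,0,0]}]'| sed -n '2p;4p'
```

```text
tcp_pos: [0.5667, -0.0278, 0.2121]
ft_force: [0.5, -0.0, -2.6]
```

```bash
python3 -m crank '[{"claw":1,"translation":[0,0,-0.05],"dr":[0,0,0]},{"claw":1,"translation":[0,0,0],"dr":[0,0,0]}]'| sed -n '2p;4p'
```

```text
tcp_pos: [0.5666, -0.0279, 0.2125]
ft_force: [-0.1, -0.8, -3.3]
```

```bash
python3 -m crank '[{"claw":1,"translation":[0,0,-0.05],"dr":[0,0,0]},{"claw":1,"translation":[0,0,0],"dr":[0,0,0]}]'| sed -n '2p;4p'
```

```text
tcp_pos: [0.5665, -0.0281, 0.2128]
ft_force: [0.4, -1.2, -5.1]
```

```bash
python3 -m crank '[{"claw":1,"translation":[0,0,-0.05],"dr":[0,0,0]},{"claw":1,"translation":[0,0,0],"dr":[0,0,0]}]'| sed -n '2p;4p'
```

```text
tcp_pos: [0.5664, -0.028, 0.213]
ft_force: [0.6, -2.0, -7.2]
```

```bash
python3 -m crank '[{"claw":1,"translation":[0,0,0.2],"dr":[0,0,0]},{"claw":1,"translation":[0,0,0.17],"dr":[0,0,0]},{"claw":1,"translation":[0,0,0],"dr":[0,0,0]},{"claw":1,"translation":[0,0,0],"dr":[0,0,0]}]'| sed -n '2p;4p'; python3 -m crank '[{"claw":1,"translation":[0,0.1,0],"dr":[0,0,0]},{"claw":1,"translation":[0,0.1,0],"dr":[0,0,0]},{"claw":1,"translation":[0,0.1,0],"dr":[0,0,0]},{"claw":1,"translation":[0,0.1,0],"dr":[0,0,0]},{"claw":1,"translation":[0,0.1,0],"dr":[0,0,0]},{"claw":1,"translation":[0,0,0],"dr":[0,0,0]}]'| sed -n '2p;4p'
```

```text
tcp_pos: [0.5673, -0.0267, 0.2107]
ft_force: [-0.8, -0.9, -2.3]
tcp_pos: [0.5719, -0.0288, 0.2101]
ft_force: [0.9, 0.2, -1.8]
```

```bash
python3 -m crank '[{"claw":1,"translation":[0,0.1,0],"dr":[0,0,0]},{"claw":1,"translation":[0,0.1,0],"dr":[0,0,0]},{"claw":1,"translation":[0,0.1,0],"dr":[0,0,0]},{"claw":1,"translation":[0,0,0],"dr":[0,0,0]}]'| sed -n '2p;4p'
```

```text
tcp_pos: [0.5747, -0.0295, 0.21]
ft_force: [0.5, -0.2, -1.0]
```

```bash
python3 -m crank '[{"claw":1,"translation":[0,0.1,0],"dr":[0,0,0]},{"claw":1,"translation":[0,0.1,0],"dr":[0,0,0]},{"claw":1,"translation":[0,0.05,0],"dr":[0,0,0]},{"claw":1,"translation":[0,0,0],"dr":[0,0,0]}]'| sed -n '2p;4p'
```

```text
tcp_pos: [0.5771, -0.0302, 0.21]
ft_force: [-0.8, -0.2, -3.1]
```

```bash
python3 -m crank '[{"claw":1,"translation":[0,0.1,0],"dr":[0,0,0]},{"claw":1,"translation":[0,0.1,0],"dr":[0,0,0]},{"claw":1,"translation":[0,0.1,0],"dr":[0,0,0]},{"claw":1,"translation":[0,0,0],"dr":[0,0,0]}]'| sed -n '2p;4p'
```

```text
tcp_pos: [0.5797, -0.0308, 0.2099]
ft_force: [-0.3, -0.4, -1.8]
```

```bash
python3 -m crank '[{"claw":1,"translation":[0,0.1,0],"dr":[0,0,0]},{"claw":1,"translation":[0,0.15,0],"dr":[0,0,0]},{"claw":1,"translation":[0,0.15,0],"dr":[0,0,0]},{"claw":1,"translation":[0,0.1,0],"dr":[0,0,0]},{"claw":1,"translation":[0,0,0],"dr":[0,0,0]}]'| sed -n '2p;4p'
```

```text
tcp_pos: [0.586, -0.0326, 0.2104]
ft_force: [-0.3, 0.7, -2.3]
```

```bash
python3 -m crank '[{"claw":1,"translation":[0,0.2,0],"dr":[0,0,0]},{"claw":1,"translation":[0,0.2,0],"dr":[0,0,0]},{"claw":1,"translation":[0,0.25,0],"dr":[0,0,0]},{"claw":1,"translation":[0,0.25,0],"dr":[0,0,0]},{"claw":1,"translation":[0,0.25,0],"dr":[0,0,0]},{"claw":1,"translation":[0,0.2,0],"dr":[0,0,0]},{"claw":1,"translation":[0,0.15,0],"dr":[0,0,0]},{"claw":1,"translation":[0,0,0],"dr":[0,0,0]},{"claw":1,"translation":[0,0,0],"dr":[0,0,0]}]'| sed -n '2p;4p';python3 -m crank '[{"claw":1,"translation":[0,0,-0.15],"dr":[0,0,0]},{"claw":1,"translation":[0,0,-0.3],"dr":[0,0,0]},{"claw":1,"translation":[0,0,-0.3],"dr":[0,0,0]},{"claw":1,"translation":[0,0,-0.25],"dr":[0,0,0]},{"claw":1,"translation":[0,0,0],"dr":[0,0,0]}]'| sed -n '2p;4p'
```

```text
tcp_pos: [0.5994, -0.0362, 0.2101]
ft_force: [-0.3, -0.1, -1.8]
tcp_pos: [0.5997, -0.0359, 0.2211]
ft_force: [-0.4, -0.2, -1.9]
```

```bash
python3 -m crank '[{"claw":1,"translation":[0,0,-0.4],"dr":[0,0,0]},{"claw":1,"translation":[0,0,-0.5],"dr":[0,0,0]},{"claw":1,"translation":[0,0,-0.5],"dr":[0,0,0]},{"claw":1,"translation":[0,0,-0.6],"dr":[0,0,0]},{"claw":1,"translation":[0,0,-0.7],"dr":[0,0,0]},{"claw":1,"translation":[0,0,-0.7],"dr":[0,0,0]},{"claw":1,"translation":[0,0,-0.7],"dr":[0,0,0]},{"claw":1,"translation":[0,0,-0.7],"dr":[0,0,0]},{"claw":1,"translation":[0,0,-0.8],"dr":[0,0,0]},{"claw":1,"translation":[0,0,-0.8],"dr":[0,0,0]},{"claw":1,"translation":[0,0,-0.8],"dr":[0,0,0]},{"claw":1,"translation":[0,0,-0.8],"dr":[0,0,0]},{"claw":1,"translation":[0,0,-0.8],"dr":[0,0,0]},{"claw":1,"translation":[0,0,-0.8],"dr":[0,0,0]},{"claw":1,"translation":[0,0,-0.8],"dr":[0,0,0]},{"claw":1,"translation":[0,0,-0.8],"dr":[0,0,0]},{"claw":1,"translation":[0,0,-0.6],"dr":[0,0,0]},{"claw":1,"translation":[0,0,-0.3],"dr":[0,0,0]},{"claw":1,"translation":[0,0,0],"dr":[0,0,0]},{"claw":1,"translation":[0,0,0],"dr":[0,0,0]}]'
python3 -c "
from h import *
i=arm.snapshot('side');cv2.imwrite('pics/s4.png',cv2.resize(i[100:300,250:450],(600,600)))
print(plan((.5185,-.3235,.345),11.2),arm.observe()['qpos'])"
```

```text
time_s: 20.6
tcp_pos: [0.5992, -0.036, 0.341]
eef_rot: [-0.0, 0.792, 0.61, -0.0]
ft_force: [-0.2, 0.3, -1.6]
gripper_width: 0.0233
gripper_force: 59.8
[array([-29.85,  -0.46,  -0.43]), array([-0.001,  0.   , -0.453])] [ 0.42496311  0.46693055 -0.66537358  1.1090016   0.28251421  1.65262114
 -0.4206613 ]
```

View pics/s4.png

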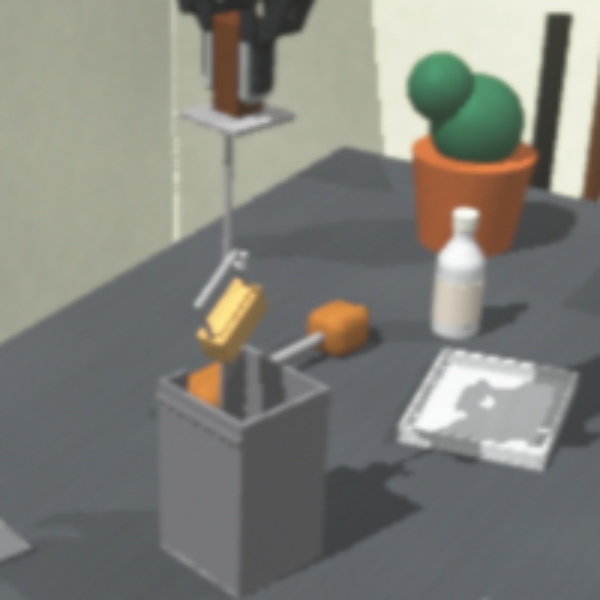

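The crop shows the block is caught and out of the box. It has slid so the hook sits at the −y end of the bail, and it hangs tilted. I'll set it in the tray, re-centre the hook under the bar, lift it properly, then lower it again.

```bash
python3 -m crank '[{"claw":1,"translation":[0,0,-0.5],"dr":[0,0,0]},{"claw":1,"translation":[0,0,-0.7],"dr":[0,0,0]},{"claw":1,"translation":[0,0,-0.6],"dr":[0,0,0]},{"claw":1,"translation":[0,0,-0.2],"dr":[0,0,0]},{"claw":1,"translation":[-0.5,0,0],"dr":[0,0,0]},{"claw":1,"translation":[-1,0,0],"dr":[0,0,0]},{"claw":1,"translation":[-1.5,0,0],"dr":[0,0,0]},{"claw":1,"translation":[-2,0,0],"dr":[0,0,0]},{"claw":1,"translation":[-2.4,0,0],"dr":[0,0,0]},{"claw":1,"translation":[-2.6,0,0],"dr":[0,0,0]},{"claw":1,"translation":[-2.6,-0.1,0],"dr":[0,0,0]},{"claw":1,"translation":[-2.6,-0.1,0],"dr":[0,0,0]},{"claw":1,"translation":[-2.6,-0.1,0],"dr":[0,0,0]},{"claw":1,"translation":[-2.6,-0.1,0],"dr":[0,0,0]},{"claw":1,"translation":[-2.6,-0.1,0],"dr":[0,0,0]},{"claw":1,"translation":[-2.4,0,0],"dr":[0,0,0]},{"claw":1,"translation":[-2,0,0],"dr":[0,0,0]},{"claw":1,"translation":[-1.5,0,0],"dr":[0,0,0]},{"claw":1,"translation":[-0.7,0,0],"dr":[0,0,0]},{"claw":1,"translation":[-0.2,0,0],"dr":[0,0,0]}]'
```

```text
time_s: 22.32
tcp_pos: [0.5174, -0.325, 0.3606]
eef_rot: [-0.0, 0.793, 0.609, -0.0]
ft_force: [0.2, -0.7, -2.4]
gripper_width: 0.0232
gripper_force: 59.8
```

```bash
python3 -m crank '[{"claw":1,"translation":[0,0,0],"dr":[0,0,0]},{"claw":1,"translation":[0,0,0.5],"dr":[0,0,0]},{"claw":1,"translation":[0,0,0.9],"dr":[0,0,0]},{"claw":1,"translation":[0,0,1.2],"dr":[0,0,0]},{"claw":1,"translation":[0,0,1.2],"dr":[0,0,0]},{"claw":1,"translation":[0,0,1.2],"dr":[0,0,0]},{"claw":1,"translation":[0,0,1.2],"dr":[0,0,0]},{"claw":1,"translation":[0,0,1.2],"dr":[0,0,0]},{"claw":1,"translation":[0,0,1.2],"dr":[0,0,0]},{"claw":1,"translation":[0,0,1.2],"dr":[0,0,0]},{"claw":1,"translation":[0,0,1.2],"dr":[0,0,0]},{"claw":1,"translation":[0,0,1.2],"dr":[0,0,0]},{"claw":1,"translation":[0,0,1.2],"dr":[0,0,0]},{"claw":1,"translation":[0,0,1.2],"dr":[0,0,0]},{"claw":1,"translation":[0,0,0.9],"dr":[0,0,0]},{"claw":1,"translation":[0,0,0.6],"dr":[0,0,0]},{"claw":1,"translation":[0,0,0.3],"dr":[0,0,0]},{"claw":1,"translation":[0,0,0],"dr":[0,0,0]},{"claw":1,"translation":[0,0,0],"dr":[0,0,0]}]'
python3 -c "
from h import *
i=arm.snapshot('side');p=proj('side',arm.observe()['tcp_pos']-[0,0,.115]);print(p)
x,y=int(p[0])-45,int(p[1])-45
cv2.imwrite('pics/s5.png',cv2.resize(i[y:y+90,x:x+90],(600,600),interpolation=2));print(x,y)"
```

```text
time_s: 23.9
tcp_pos: [0.5187, -0.3228, 0.1975]
eef_rot: [0.0, 0.792, 0.61, 0.0]
ft_force: [-0.3, 0.3, -1.0]
gripper_width: 0.0233
gripper_force: 59.8
[416.52086822 208.54646888]
371 163
```

View pics/s5.png

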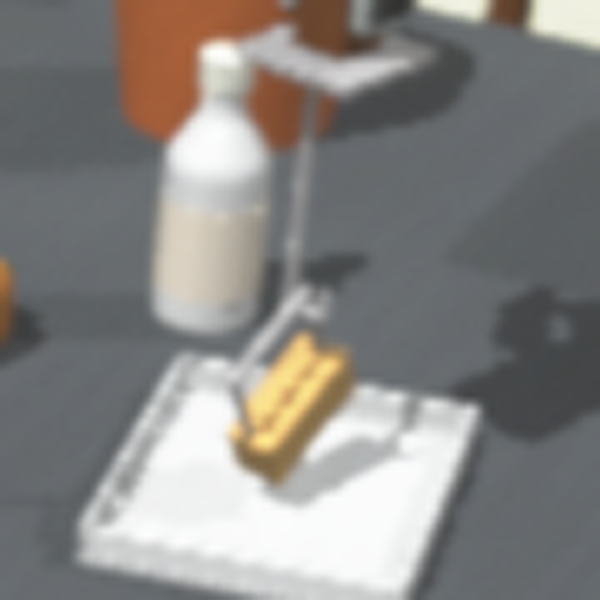

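```bash
python3 -m crank '[{"claw":1,"translation":[0,0,0.3],"dr":[0,0,0]},{"claw":1,"translation":[0,0,0.3],"dr":[0,0,0]},{"claw":1,"translation":[0,0,0.3],"dr":[0,0,0]},{"claw":1,"translation":[0,0,0.3],"dr":[0,0,0]},{"claw":1,"translation":[0,0,0.3],"dr":[0,0,0]},{"claw":1,"translation":[0,0,0.2],"dr":[0,0,0]},{"claw":1,"translation":[0,0,0.2],"dr":[0,0,0]},{"claw":1,"translation":[0,0,0.2],"dr":[0,0,0]},{"claw":1,"translation":[0,0,0.2],"dr":[0,0,0]},{"claw":1,"translation":[0,0,0],"dr":[0,0,0]}]'
python3 -c "
from h import *
i=arm.snapshot('side');h=cv2.cvtColor(i,cv2.COLOR_BGR2HSV)[180:270,370:460]
m=cv2.inRange(h,(8,70,60),(30,255,255));c=max(cv2.findContours(m,0,1)[0],key=cv2.contourArea)
print(cv2.boundingRect(c),(cv2.boxPoints(cv2.minAreaRect(c))+[370,180]).round(1).tolist(),cv2.contourArea(c))
t=arm.observe()['tcp_pos'];cv2.imwrite('pics/side5b.png',i)
a=np.radians(-14.8);x=np.array([np.cos(a),np.sin(a),0]);y=np.array([-x[1],x[0],0])
C0=np.r_[t[:2],.015]
for d in(0,.019):
  P=np.array([proj('side',C0+d*y+sx*.011*x+sy*.027*y+[0,0,sz*.012]) for sx in(-1,1) for sy in(-1,1) for sz in(-1,1)]);print(d,P.min(0).round(1),P.max(0).round(1))
"
```

```text
time_s: 24.78
tcp_pos: [0.5181, -0.3228, 0.1736]
eef_rot: [-0.0, 0.792, 0.61, -0.0]
ft_force: [-0.1, -0.3, -2.4]
gripper_width: 0.0231
gripper_force: 59.8
(37, 41, 17, 18) [[403.7, 232.1], [419.6, 218.9], [426.6, 227.3], [410.8, 240.5]] 170.5
0 [403.4 223.5] [424.6 241.7]
0.019 [398.5 225.8] [419.9 244.2]
```

```bash
python3 -m crank '[{"claw":1,"translation":[0,0,0.15],"dr":[0,0,0]},{"claw":1,"translation":[0,0,0.15],"dr":[0,0,0]},{"claw":1,"translation":[0,0,0],"dr":[0,0,0]},{"claw":1,"translation":[0,0,0],"dr":[0,0,0]}]'
python3 -c "
from h import *
i=arm.snapshot('side');h=cv2.cvtColor(i,cv2.COLOR_BGR2HSV)[180:270,370:460]
m=cv2.inRange(h,(8,70,60),(30,255,255));c=max(cv2.findContours(m,0,1)[0],key=cv2.contourArea)
print(cv2.boundingRect(c),cv2.contourArea(c))
cv2.imwrite('pics/s6.png',cv2.resize(i[195:250,385:440],(600,600),interpolation=2));print(proj('side',arm.observe()['tcp_pos']-[0,0,.115]))"
```

```text
time_s: 25.17
tcp_pos: [0.5183, -0.3228, 0.1709]
eef_rot: [-0.0, 0.792, 0.61, -0.0]
ft_force: [-0.3, -0.1, -2.2]
gripper_width: 0.0235
gripper_force: 59.8
(35, 44, 18, 16) 167.5
[415.61741119 218.18431133]
```

View pics/s6.png

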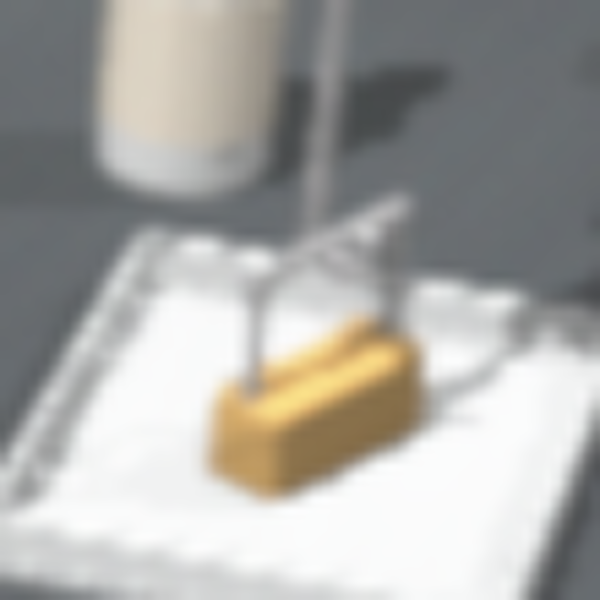

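The block stands upright in the tray. Its bail runs from crop (258,280) to (405,205), and the hook seat projects to (334,242), within about 1 mm of the bar's middle. Lifting slowly and checking for tilt by colour mask.

```bash
cat > chk.py <<'E'
from h import *
i=arm.snapshot('side');h=cv2.cvtColor(i,cv2.COLOR_BGR2HSV);t=arm.observe()['tcp_pos']
S=t-[0,0,.115];a=np.radians(-14.8);x=np.array([np.cos(a),np.sin(a),0]);y=np.array([-x[1],x[0],0])
c=proj('side',S-[0,0,.044]).astype(int);x0,y0=c[0]-35,c[1]-35
m=cv2.inRange(h[y0:y0+70,x0:x0+70],(8,70,60),(30,255,255));k=max(cv2.findContours(m,0,1)[0],key=cv2.contourArea)
M=cv2.moments(k);b=cv2.boundingRect(k)
print("seen ctr",round(M['m10']/M['m00']+x0,1),round(M['m01']/M['m00']+y0,1),"bbox",b[0]+x0,b[1]+y0,b[0]+b[2]+x0,b[1]+b[3]+y0)
P=np.array([proj('side',S-[0,0,.044]+sx*.011*x+sy*.027*y+[0,0,sz*.012]) for sx in(-1,1) for sy in(-1,1) for sz in(-1,1)]);print("level pred",proj('side',S-[0,0,.044]).round(1),P.min(0).round(1),P.max(0).round(1))
print(t.round(4))
E
python3 -m crank '[{"claw":1,"translation":[0.08,0,0],"dr":[0,0,0]},{"claw":1,"translation":[0,0,-0.15],"dr":[0,0,0]},{"claw":1,"translation":[0,0,-0.15],"dr":[0,0,0]},{"claw":1,"translation":[0,0,-0.15],"dr":[0,0,0]},{"claw":1,"translation":[0,0,-0.2],"dr":[0,0,0]},{"claw":1,"translation":[0,0,-0.3],"dr":[0,0,0]},{"claw":1,"translation":[0,0,-0.4],"dr":[0,0,0]},{"claw":1,"translation":[0,0,-0.4],"dr":[0,0,0]},{"claw":1,"translation":[0,0,-0.3],"dr":[0,0,0]},{"claw":1,"translation":[0,0,-0.2],"dr":[0,0,0]},{"claw":1,"translation":[0,0,0],"dr":[0,0,0]},{"claw":1,"translation":[0,0,0],"dr":[0,0,0]}]' | tail -5; python3 chk.py
```

```text
tcp_pos: [0.5187, -0.3221, 0.1937]
eef_rot: [0.0, 0.792, 0.61, 0.0]
ft_force: [0.3, -0.2, -2.5]
gripper_width: 0.0237
gripper_force: 59.8
seen ctr 413.9 223.6 bbox 405 216 424 232
level pred [414.6 225.8] [403.9 216.9] [425.2 235. ]
[ 0.5185 -0.3221  0.1935]
```

Hanging level. Lifting on to above 180 mm.

```bash
python3 -m crank '[{"claw":1,"translation":[0,0,-0.3],"dr":[0,0,0]},{"claw":1,"translation":[0,0,-0.5],"dr":[0,0,0]},{"claw":1,"translation":[0,0,-0.7],"dr":[0,0,0]},{"claw":1,"translation":[0,0,-0.9],"dr":[0,0,0]},{"claw":1,"translation":[0,0,-1],"dr":[0,0,0]},{"claw":1,"translation":[0,0,-1],"dr":[0,0,0]},{"claw":1,"translation":[0,0,-1],"dr":[0,0,0]},{"claw":1,"translation":[0,0,-1],"dr":[0,0,0]},{"claw":1,"translation":[0,0,-1],"dr":[0,0,0]},{"claw":1,"translation":[0,0,-1],"dr":[0,0,0]},{"claw":1,"translation":[0,0,-1],"dr":[0,0,0]},{"claw":1,"translation":[0,0,-0.9],"dr":[0,0,0]},{"claw":1,"translation":[0,0,-0.7],"dr":[0,0,0]},{"claw":1,"translation":[0,0,-0.5],"dr":[0,0,0]},{"claw":1,"translation":[0,0,-0.3],"dr":[0,0,0]},{"claw":1,"translation":[0,0,0],"dr":[0,0,0]},{"claw":1,"translation":[0,0,0],"dr":[0,0,0]},{"claw":1,"translation":[0,0,0],"dr":[0,0,0]}]' | head -2; python3 chk.py
```

```text
time_s: 27.77
tcp_pos: [0.5183, -0.322, 0.3109]
seen ctr 405.6 168.1 bbox 387 148 430 190
level pred [419.6 183. ] [408.4 174.3] [430.7 192.1]
[ 0.5183 -0.3221  0.3109]
```

```bash
sed -i 's/(8,70,60),(30/(15,70,60),(30/' chk.py; python3 chk.py
```

```text
seen ctr 418.9 181.2 bbox 409 173 430 190
level pred [419.6 183. ] [408.4 174.3] [430.7 192.1]
[ 0.5183 -0.3221  0.3109]
```

Level and centred at 196 mm. Lowering into the tray.

```bash
python3 -m crank '[{"claw":1,"translation":[0,0,0.4],"dr":[0,0,0]},{"claw":1,"translation":[0,0,0.8],"dr":[0,0,0]},{"claw":1,"translation":[0,0,1.1],"dr":[0,0,0]},{"claw":1,"translation":[0,0,1.2],"dr":[0,0,0]},{"claw":1,"translation":[0,0,1.2],"dr":[0,0,0]},{"claw":1,"translation":[0,0,1.2],"dr":[0,0,0]},{"claw":1,"translation":[0,0,1.2],"dr":[0,0,0]},{"claw":1,"translation":[0,0,1.2],"dr":[0,0,0]},{"claw":1,"translation":[0,0,1.2],"dr":[0,0,0]},{"claw":1,"translation":[0,0,1.2],"dr":[0,0,0]},{"claw":1,"translation":[0,0,1],"dr":[0,0,0]},{"claw":1,"translation":[0,0,0.7],"dr":[0,0,0]},{"claw":1,"translation":[0,0,0.5],"dr":[0,0,0]},{"claw":1,"translation":[0,0,0.3],"dr":[0,0,0]},{"claw":1,"translation":[0,0,0.25],"dr":[0,0,0]},{"claw":1,"translation":[0,0,0.25],"dr":[0,0,0]},{"claw":1,"translation":[0,0,0.2],"dr":[0,0,0]},{"claw":1,"translation":[0,0,0.1],"dr":[0,0,0]},{"claw":1,"translation":[0,0,0],"dr":[0,0,0]},{"claw":1,"translation":[0,0,0],"dr":[0,0,0]}]' ; python3 chk.py
```

```text
time_s: 29.53
tcp_pos: [0.5187, -0.3222, 0.1718]
eef_rot: [0.0, 0.792, 0.61, 0.0]
ft_force: [0.2, -0.2, -2.0]
gripper_width: 0.0236
gripper_force: 59.8
seen ctr 412.9 231.9 bbox 404 224 423 240
level pred [413.6 233.3] [403.  224.3] [424.2 242.4]
[ 0.5187 -0.3222  0.1719]
```

```bash
python3 -m crank '[{"claw":1,"translation":[0,0,0.2],"dr":[0,0,0]},{"claw":1,"translation":[0,0,0.3],"dr":[0,0,0]},{"claw":1,"translation":[0,0,0.3],"dr":[0,0,0]},{"claw":1,"translation":[0,0,0.3],"dr":[0,0,0]},{"claw":1,"translation":[0,0,0],"dr":[0,0,0]},{"claw":1,"translation":[0,0.3,0],"dr":[0,0,0]},{"claw":1,"translation":[0,0.4,0],"dr":[0,0,0]},{"claw":1,"translation":[0,0.4,0],"dr":[0,0,0]},{"claw":1,"translation":[0,0.4,0],"dr":[0,0,0]},{"claw":1,"translation":[0,0.4,0],"dr":[0,0,0]},{"claw":1,"translation":[0,0.2,0],"dr":[0,0,0]},{"claw":1,"translation":[0,0,0],"dr":[0,0,0]},{"claw":1,"translation":[0,0,0],"dr":[0,0,0]}]' ; python3 chk.py
```

```text
time_s: 30.67
tcp_pos: [0.539, -0.3274, 0.1605]
eef_rot: [-0.0, 0.792, 0.61, -0.0]
ft_force: [-0.1, 0.4, -1.3]
gripper_width: 0.0233
gripper_force: 59.8
seen ctr 412.9 232.4 bbox 404 225 423 241
level pred [406.9 234.1] [396.4 225.3] [417.3 243.2]
[ 0.5388 -0.3274  0.1605]
```

```bash
python3 -m crank '[{"claw":1,"translation":[0,0,-0.3],"dr":[0,0,0]},{"claw":1,"translation":[0,0,-0.5],"dr":[0,0,0]},{"claw":1,"translation":[0,0,-0.7],"dr":[0,0,0]},{"claw":1,"translation":[0,0,-1.2],"dr":[0,0,0]},{"claw":1,"translation":[0,0,-2],"dr":[0,0,0]},{"claw":1,"translation":[0,0,-2.5],"dr":[0,0,0]},{"claw":1,"translation":[0,0,-2.5],"dr":[0,0,0]},{"claw":1,"translation":[0,0,-2.5],"dr":[0,0,0]},{"claw":1,"translation":[0,0,-1.8],"dr":[0,0,0]},{"claw":1,"translation":[0,0,-0.6],"dr":[0,0,0]},{"claw":1,"translation":[0,0,0],"dr":[0,0,0]}]'|head -2
python3 - <<'E'
from h import *
i=arm.snapshot('side');m=cv2.inRange(cv2.cvtColor(i,cv2.COLOR_BGR2HSV)[210:260,380:450],(15,70,60),(30,255,255))
k=max(cv2.findContours(m,0,1)[0],key=cv2.contourArea);b=cv2.boundingRect(k);print(b[0]+380,b[1]+210,b[0]+b[2]+380,b[1]+b[3]+210)
print(plan((.524,.2722,.304),-10.5))
E
```

```text
time_s: 31.63
tcp_pos: [0.5401, -0.3276, 0.3098]
404 225 423 241
[array([ 57.59, -16.76,   0.3 ]), array([ 0.002,  0.001, -0.075])]
```

```bash
python3 -m crank '[{"claw":1,"translation":[1.5,-0.44,0],"dr":[0,0,0]},{"claw":1,"translation":[3,-0.87,0],"dr":[0,0,0]},{"claw":1,"translation":[3.3,-0.96,0],"dr":[0,0,0]},{"claw":1,"translation":[3.3,-0.96,0],"dr":[0,0,0]},{"claw":1,"translation":[3.3,-0.96,0],"dr":[0,0,0]},{"claw":1,"translation":[3.3,-0.96,0],"dr":[0,0,0]},{"claw":1,"translation":[3.3,-0.96,0],"dr":[0,0,0]},{"claw":1,"translation":[3.3,-0.96,0],"dr":[0,0,0]},{"claw":1,"translation":[3.3,-0.96,0],"dr":[0,0,0]},{"claw":1,"translation":[3.3,-0.96,0],"dr":[0,0,0]},{"claw":1,"translation":[3.3,-0.96,0],"dr":[0,0,0]},{"claw":1,"translation":[3.3,-0.96,0],"dr":[0,0,0]},{"claw":1,"translation":[3.3,-0.96,0],"dr":[0,0,0]},{"claw":1,"translation":[3.3,-0.96,0],"dr":[0,0,0]},{"claw":1,"translation":[3.3,-0.96,0],"dr":[0,0,0]},{"claw":1,"translation":[3.3,-0.96,0],"dr":[0,0,0]},{"claw":1,"translation":[3.3,-0.96,0],"dr":[0,0,0]},{"claw":1,"translation":[2.7,-0.8,0],"dr":[0,0,0]},{"claw":1,"translation":[0.8,-0.25,0],"dr":[0,0,-0.075]},{"claw":1,"translation":[0,0,0],"dr":[0,0,0]}]'|head -2
python3 -m crank '[{"claw":1,"translation":[0,0,0],"dr":[0,0,0]},{"claw":1,"translation":[0,0,0],"dr":[0,0,0]},{"claw":1,"translation":[0,0,0],"dr":[0,0,0]}]'
python3 -c "
from h import *
print(plan((.5243,.2722,.1295),-10.5))"
```

```text
time_s: 33.35
tcp_pos: [0.5209, 0.2749, 0.3045]
time_s: 33.6
tcp_pos: [0.5243, 0.2688, 0.306]
eef_rot: [0.001, 0.77, 0.638, -0.001]
ft_force: [0.3, -1.0, -0.7]
gripper_width: 0.0235
gripper_force: 59.9
[array([ 0.36, -0.07, 17.65]), array([ 0.   ,  0.002, -0.004])]
```

```bash
python3 -m crank '[{"claw":1,"translation":[0.34,-0.07,0],"dr":[0,0,0]},{"claw":1,"translation":[0,0,1],"dr":[0,0,0]},{"claw":1,"translation":[0,0,2],"dr":[0,0,0]},{"claw":1,"translation":[0,0,2],"dr":[0,0,0]},{"claw":1,"translation":[0,0,1],"dr":[0,0,0]},{"claw":1,"translation":[0,0,0.5],"dr":[0,0,0]},{"claw":1,"translation":[0,0,0.5],"dr":[0,0,0]},{"claw":1,"translation":[0,0,0.5],"dr":[0,0,0]},{"claw":1,"translation":[0,0,0],"dr":[0,0,0]}]'|sed -n '2p;4p'; python3 -m crank '[{"claw":1,"translation":[0,0,1.5],"dr":[0,0,0]},{"claw":1,"translation":[0,0,1.5],"dr":[0,0,0]},{"claw":1,"translation":[0,0,1.5],"dr":[0,0,0]},{"claw":1,"translation":[0,0,1.5],"dr":[0,0,0]},{"claw":1,"translation":[0,0,1],"dr":[0,0,0]},{"claw":1,"translation":[0,0,0.7],"dr":[0,0,0]},{"claw":1,"translation":[0,0,0.6],"dr":[0,0,0]},{"claw":1,"translation":[0,0,0],"dr":[0,0,0]}]'|sed -n '2p;4p'
```

```text
tcp_pos: [0.5234, 0.2747, 0.2312]
ft_force: [-0.3, -1.2, -2.1]
tcp_pos: [0.5232, 0.2744, 0.1478]
ft_force: [-0.4, -0.3, -1.8]
```

```bash
python3 -m crank '[{"claw":1,"translation":[-0.18,0.1,0.3],"dr":[0,0,0]},{"claw":1,"translation":[0,0,0.4],"dr":[0,0,0]},{"claw":1,"translation":[0,0,0.4],"dr":[0,0,0]},{"claw":1,"translation":[0,0,0.3],"dr":[0,0,0]},{"claw":1,"translation":[0,0,0],"dr":[0,0,0]}]'|sed -n '2p;4p'; python3 -m crank '[{"claw":1,"translation":[0,0,0.1],"dr":[0,0,0]},{"claw":1,"translation":[0,0,0.1],"dr":[0,0,0]},{"claw":1,"translation":[0,0,0.1],"dr":[0,0,0]},{"claw":1,"translation":[0,0,0],"dr":[0,0,0]}]'|sed -n '2p;4p'
```

```text
tcp_pos: [0.5238, 0.2724, 0.1339]
ft_force: [0.6, -0.1, -1.3]
tcp_pos: [0.524, 0.2728, 0.1315]
ft_force: [-0.3, 0.1, -1.3]
```

```bash
python3 -m crank '[{"claw":1,"translation":[0,0,0.08],"dr":[0,0,0]},{"claw":1,"translation":[0,0,0.08],"dr":[0,0,0]},{"claw":1,"translation":[0,0,0],"dr":[0,0,0]}]'|sed -n '2p;4p'; python3 -m crank '[{"claw":1,"translation":[0,0,0.08],"dr":[0,0,0]},{"claw":1,"translation":[0,0,0.0],"dr":[0,0,0]}]'|sed -n '2p;4p'
```

```text
tcp_pos: [0.5242, 0.2729, 0.1305]
ft_force: [-0.2, -1.1, 1.5]
tcp_pos: [0.5242, 0.2729, 0.1305]
ft_force: [-1.6, -1.2, 5.6]
```

Flange on the rim at the same height as at pick-up. Releasing.

```bash
python3 -m crank '[{"claw":0.3,"translation":[0,0,-0.05],"dr":[0,0,0]},{"claw":-0.2,"translation":[0,0,0],"dr":[0,0,0]},{"claw":-1,"translation":[0,0,0],"dr":[0,0,0]},{"claw":-1,"translation":[0,0,0],"dr":[0,0,0]},{"claw":-1,"translation":[0,0,0],"dr":[0,0,0]},{"claw":-1,"translation":[0,0,0],"dr":[0,0,0]},{"claw":-1,"translation":[0,0,0],"dr":[0,0,0]},{"claw":-1,"translation":[0,0,0],"dr":[0,0,0]},{"claw":-1,"translation":[0,0,-1],"dr":[0,0,0]},{"claw":-1,"translation":[0,0,-2],"dr":[0,0,0]},{"claw":-1,"translation":[0,0,-3],"dr":[0,0,0]},{"claw":-1,"translation":[0,0,-3],"dr":[0,0,0]},{"claw":-1,"translation":[0,0,-3],"dr":[0,0,0]},{"claw":-1,"translation":[0,0,-2],"dr":[0,0,0]},{"claw":-1,"translation":[0,0,0],"dr":[0,0,0]},{"claw":-1,"translation":[0,0,0],"dr":[0,0,0]}]'
python3 - <<'E'
from h import *
a=cv2.imread("pics/side0.png");b=arm.snapshot("side");cv2.imwrite("pics/final.png",b)
def f(i):
    m=cv2.inRange(cv2.cvtColor(i,cv2.COLOR_BGR2HSV)[280:345,235:290],(0,110,30),(14,255,255));k=max(cv2.findContours(m,0,1)[0],key=cv2.contourArea);return cv2.boundingRect(k),cv2.contourArea(k)
print(f(a),f(b))
d=(cv2.absdiff(a,b).max(2)>45).astype(np.uint8)
for k in cv2.findContours(d,0,1)[0]:
    if cv2.contourArea(k)>15: print(cv2.boundingRect(k))
E
```

```text
time_s: 37.52
tcp_pos: [0.5246, 0.2736, 0.2719]
eef_rot: [0.0, 0.769, 0.64, 0.002]
ft_force: [-1.0, -1.1, -1.1]
gripper_width: 0.0853
gripper_force: 0.0
((15, 10, 21, 41), 606.5) ((16, 11, 20, 40), 591.0)
(628, 341, 12, 4)
(376, 300, 52, 44)
(627, 271, 13, 40)
(636, 246, 4, 24)
(403, 220, 22, 21)
(632, 211, 8, 24)
(625, 140, 15, 20)
(631, 68, 9, 10)
(563, 0, 77, 215)
(210, 0, 87, 246)
```

Run:
```python
from h import *
a=cv2.imread("pics/top0.png");b=arm.snapshot("top")
for i in(a,b):
    m=cv2.inRange(cv2.cvtColor(i,cv2.COLOR_BGR2GRAY)[285:330,255:350],115,255);k=max(cv2.findContours(m,0,1)[0],key=cv2.contourArea);print(cv2.minAreaRect(k))
print(arm.observe()["joint_vel"].round(3).max())
```

```text
((46.265724182128906, 18.71805191040039), (75.93362426757812, 18.465471267700195), 7.765166282653809)
((45.43231201171875, 19.257640838623047), (74.40817260742188, 17.18128204345703), 7.594643592834473)
0.021
```

The shoe horn has not moved; that difference was only shading. Handing in.

```bash
python3 -c "
from bench import arm
print(arm.hand_in())"
```

```text
the job is handed in; nothing more can be done
None
```

The job is handed in at about 38 s with no verdict returned: the block stands in the tray, lowered there on the hook after an extra set-down and re-lift because the bail slipped to one end on the way out of the box, and the hook hangs released in its stand.

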